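# Show what is in the jewelry box and close it softly

### The arm

A 6-joint arm with a two-finger parallel gripper is mounted at the origin on the work surface. World frame = base frame: x ahead of the robot, y to its left, z up, the work surface at z = 0. Lengths are in mm, angles in degrees, forces in N, time in s.
With the tool pointing down it reaches from about 350 to 850 mm from the base axis. Payload 8.1 kg.
Tool frame: the origin (TCP) lies midway between the tips of the shut fingers; the grasp point (between the pads) lies 19 mm behind it (r.pinch_z is the distance from the TCP to the grasp point, in mm); z points along the fingers, y is the line along which they close (so a half turn about z gives the same grasp; the last joint's range is limited). The gripper opens to 85 mm and grips with 20 to 120 N. Pads are 22 mm wide; open, the fingers measure 114 mm over their backs; the gripper's body (76 mm by 85 mm) begins 54 mm behind the grasp point. The pads swing forward as they close: fully open they stand 13 mm farther back than shut.
Start: joints at [62.716, 7.471, 85.268, -0, 87.261, -4.893], TCP at [228.536, 554.776, 231.292] pointing down, gripper open.
Joint ranges: [-169.43, 169.43], [-51.17, 129.36], [1.28, 143.12], [-76.62, 256.62], [0, 156.53], [-152.29, 152.29]. Speed limits (degrees/s): [136.94, 136.94, 159.86, 180, 180, 180].

### API

Orientations are given as [roll, pitch, yaw] about the fixed x, y, z axes, in that order (R = Rz(yaw) Ry(pitch) Rx(roll)).
In Python, from bench import sensors, optics, job, r gives the robot as it stands.
- The arm moves only by the tool play_rows, never from a script. Its argument "motion" is a list that holds one entry, the list of rows, each a list of 6 numbers: the shift along the tool's x, y, z in cm, then the turn, a rotation vector about the tool's x, y, z in degrees. In form: [[[x, y, z, ax, ay, az], ...]]. A call has 1 to 5 rows; each row is the pose to reach, as a shift and turn from the pose commanded when the call began, along the tool's axes at that moment; what a row does not reach only later rows make up. A row lasts 1/10 s, in which the tool goes at most 50 mm and 8.59 degrees, less where a joint would pass 70% of its speed; a pose out of reach is approached as far as the arm can. A call with a gripper value outside its range is refused whole. "jaw" is the opening, from 0 (shut) to 1 (fully open), set as the call begins (left out, the last holds). The fingers move at their own pace and stop on an object; "squeeze" is the grip in N (left out, the last holds). Time passes only in rows, so rows that repeat a pose let the fingers close. It gives the time, the measured TCP pose, the force, the opening and the grip force at its end, in the units of the state.
- sensors.sense(): the state, without advancing time (a new reading comes with each control period).
- optics.snapshot(name): name is "scene" or "top" or "wrist"; returns a dict with "pixels" (400x640x3 uint8, red, green, blue), "mtx" (3x3 intrinsics, pixels), "R" (3x3) and "t" (3): a world point X has camera coordinates R X + t; the wrist camera has in their place "T_tool_cam" (4x4, takes a point from camera to tool coordinates, whose origin is the TCP and whose axes are the flange's). Camera axes: x right, y down, z forward; pixel columns grow to the right and rows downward; lengths in mm; the calibration is good to about 2 mm. A picture is of the moment at which its call begins: read the wrist's pose just before it. There is no depth.
- job.hand_in(): hands the job in; it is judged then, once.
The state is a dict: "time": time; "joint_pos": joint angles; "qd": joint speeds; "joint_efforts": joint torques, N m; "tool_pos": TCP position; "tcp_rot": TCP orientation; "ft_force": force on the tool from outside, world axes, zero at the start; "wrist_torque": the same for the moment, N m; "finger_gap": finger opening in mm; "grip_force": force on a finger pad.
Only numpy, scipy, OpenCV 4.12 (cv2) and the standard library are available. Lean on these libraries where they do the work, as an engineer would, in place of code of your own. Each camera call takes 0.05 s, during which the arm holds its last target. There are 200 camera calls.

### The job

My room-mate is asleep and I want to see which rings are in the clear jewelry box: with your fingertips press the lever plate at its front all the way down so that the lid stands wide open, and keep it there for a good two seconds while I look. Then let the lever come up slowly under your fingertips, taking two seconds or more, so that the lid comes down softly and never drops, and take your hand away once the lid is shut. Touch nothing but the lever: not the lid, and leave everything else standing where it is.

Things in the scene. Friction and masses are not known exactly. Their poses are not given: they have to be found in the camera images.
- jewel_box: Clear acrylic jewelry box, 150 deep (x) x 170 wide (y) x 91 high mm, lid shut; wine-red liner. Its rubber feet do not slip. Origin: centre of its underside, on the shelf. Its -x axis points out of the front, where the lever plate is; the lid's hinge runs along the top rear edge. Chrome lever arms and links along both sides make it 197 mm wide. The rising lid stays behind the box's front face.
- lever_pad (a point): Where to press: on the black ribbed tread of the chrome lever plate, on its middle line, about 150 mm in front of the box's origin, 18 mm behind the plate's front edge. 66 mm above the shelf at rest, 26 mm fully down. Plate 92 wide (y) x 88 deep (x) mm, flat, rear edge 5 mm off the box's front; slopes up 0.13 rad to the front at rest, down 0.13 rad when pressed. Takes about 3 to 8 N straight down.
- box_lever (a joint): Angle of the lever in rad: 0 = at rest (plate up, lid shut), 0.267 = plate fully down on its stop. It turns about pivots in the box's side walls (box-frame x 0, z 40 mm), 150 mm behind the pressing point, so that point goes down about 15 mm per 0.1 rad. Let go, a spring and the lid's weight bring it up at once. Pressed nearer the box it is stiffer, and the rising lid may strike the gripper's body.
- box_lid (a joint): Angle of the lid in rad: 0 = shut (under 0.04 counts), 1.21 = wide open with the lever fully down (over 1.0 counts). Two links tie it to the lever: about 4.5 rad of lid per rad of lever, 0.03 rad per mm at the pressing point. Let go, it drops shut at once with a slam.
- lid_edge (a point): Middle of the lid's chrome front edge, on the top of the box's front when shut (90 mm above the shelf), 150 mm from the hinge. Wide open it stands about 230 mm above the shelf, over the rear of the box.
- flask: Stainless steel hip flask with a brown leather band, standing, 26 (x) x 92 (y) x 136 (z) mm, beside the box; origin: centre of its underside. Leave it alone.
- perfume: Amber perfume bottle with black cap, standing, 32 x 46 x 87 mm, on the other side of the box; origin: centre of its underside. Leave it alone.
- cream_jar: White cream jar, 56 mm wide, 42 mm high, on one side in front of the box, 130 mm or more beside the lever plate's middle line; origin: centre of its underside. Leave it alone.
- ring_dish: Blue ceramic ring dish, 84 mm wide, 20 mm high, on the other side in front of the box, 130 mm or more beside the lever plate's middle line; origin: centre of its underside. Leave it alone.
- vase: Blue ceramic vase, 112 mm wide, 185 mm high, off to one side; origin: centre of its underside. Leave it alone.
- case: Black glasses case, 60 (x) x 158 (y) x 44 (z) mm, off to the other side; origin: centre of its underside. Leave it alone.

How it is judged:
By the outcome, as a careful person would: the job done as asked, in the order asked, and still so for the second after the job is handed in, with the robot touching nothing.
It also fails if it takes over 48 s, if anything falls off the work surface, if the arm or the gripper's body presses on something with over 40 N, if the wrist force passes 120 N, or if a joint passes its speed limit or range.

## Working session

There is one attempt and no reset: what is moved stays moved. The work goes in short steps, Python scripts to look and compute and a tool call to move; the robot and the scene stay as the last step left them, time stands still between calls to the robot, and variables do not carry over. Pictures are saved under pics/ and viewed, at most 10 in all, crops included, and the job is handed in when it is done.

Besides the shell and the picture viewer there is one more tool, called after ">>>" as name(argument=value, ...), one argument or row to a line, values as JSON. play_rows: Moves the arm, as the interface text tells. Its arguments: {"type":"object","properties":{"motion":{"type":"array","items":{"type":"array","items":{"type":"array","items":{"type":"number"}}}},"jaw":{"type":"number"},"squeeze":{"type":"number"}},"required":["motion"]}

```bash
mkdir -p pics
python3 - <<'E'
from bench import sensors, optics, r
import cv2,pickle
s=sensors.sense();print(s)
D={}
for n in("scene","top"):
    d=optics.snapshot(n);D[n]=d;cv2.imwrite(f"pics/{n}0.png",d["pixels"][:,:,::-1]);print(n,d["mtx"],d["R"],d["t"])
pickle.dump(D,open("d0.pkl","wb"))
E
```

```text
{'time': 0.0, 'joint_pos': array([ 6.27175496e+01,  7.51623023e+00,  8.53294745e+01,  4.43545842e-05,
        8.72602833e+01, -4.89232564e+00]), 'qd': array([ 0.04745185,  0.04830738,  0.03205474,  0.13587639, -0.04413187,
       -0.02624739]), 'joint_efforts': array([ 1.06968713e-03, -5.69396603e+01, -5.00550771e+01, -5.96934069e-05,
        1.47410732e-02, -1.22252118e-05]), 'tool_pos': array([228.26829083, 554.29326356, 230.2308493 ]), 'tcp_rot': array([-1.79894402e+02, -9.08316456e-03,  1.57609865e+02]), 'ft_force': array([ 0.08438883, -1.00900916,  0.09933411]), 'wrist_torque': array([-0.03402583, -0.02947779,  0.02239208]), 'grip_force': 0.0, 'finger_gap': 85.24774102120215}
scene [[434.78391238   0.         320.401879  ]
 [  0.         434.78391238 198.90747885]
 [  0.           0.           1.        ]] [[ 0.18452036  0.9828254  -0.00254484]
 [ 0.84691163 -0.16031601 -0.50699059]
 [-0.49869121  0.09139484 -0.86194783]] [-133.49980437 -476.49759861 1681.93601858]
top [[364.43261708   0.         317.0051563 ]
 [  0.         364.43261708 201.09026408]
 [  0.           0.           1.        ]] [[-0.01801614 -0.99971682  0.01554694]
 [-0.98876698  0.01550696 -0.14865865]
 [ 0.14837546 -0.01805055 -0.98876635]] [-3.10610131e-01  6.12253903e+02  1.14387936e+03]
```

View pics/scene0.png

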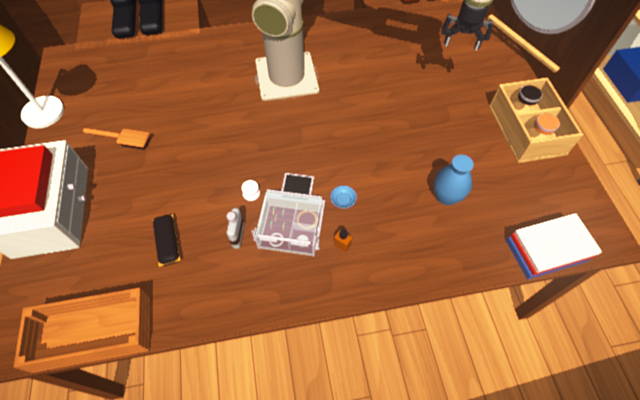

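View pics/top0.png

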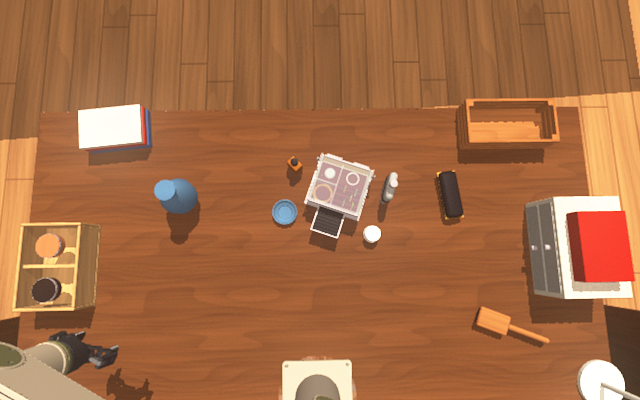

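The scene view shows the box at (290,220) with its lever plate at (298,184). The top view shows the plate at (328,222), the dish at (285,212), the jar at (372,234) and the flask at (390,187). I'll measure the black tread in both views.

```bash
cat > h.py <<'E'
import numpy as np,cv2
def ray(d,uv):
    v=np.linalg.inv(d["mtx"])@[uv[0],uv[1],1]; return -d["R"].T@d["t"], d["R"].T@v
def onz(d,uv,z):
    c,v=ray(d,uv); return c+v*(z-c[2])/v[2]
def two(d1,p1,d2,p2):
    c1,v1=ray(d1,p1);c2,v2=ray(d2,p2)
    k=np.linalg.lstsq(np.c_[v1,-v2],c2-c1,rcond=None)[0]
    a=c1+k[0]*v1;b=c2+k[1]*v2
    return (a+b)/2,np.linalg.norm(a-b)
E
python3 - <<'E'
import pickle,cv2,numpy as np
from h import *
D=pickle.load(open("d0.pkl","rb"));C={}
for n,(x0,y0,x1,y1) in dict(top=(305,195,350,240),scene=(275,168,320,200)).items():
    p=D[n]["pixels"];m=np.zeros(p.shape[:2],np.uint8)
    m[y0:y1,x0:x1]=(p[y0:y1,x0:x1].max(2)<62)*255
    k,l,st,c=cv2.connectedComponentsWithStats(m);i=1+np.argmax(st[1:,4]);
    cn=cv2.findContours((l==i).astype(np.uint8),0,2)[0][0];R=cv2.minAreaRect(cn)
    C[n]=c[i];print(n,st[i],c[i],R)
    print(cv2.boxPoints(R)); print([onz(D[n],q,66).round(0) for q in cv2.boxPoints(R)], onz(D[n],c[i],64))
print(two(D["top"],C["top"],D["scene"],C["scene"]))
a=cv2.resize(D["top"]["pixels"][140:250,265:405],None,fx=5,fy=5,interpolation=cv2.INTER_CUBIC)
cv2.imwrite("pics/topc.png",a[:,:,::-1])
E
```

```text
top [342 214   1   1   1] [342. 214.] ((342.0, 214.0), (0.0, 0.0), 0.0)
[[342. 214.]
 [342. 214.]
 [342. 214.]
 [342. 214.]]
[array([566., -89.,  66.]), array([566., -89.,  66.]), array([566., -89.,  66.]), array([566., -89.,  66.])] [566.40010639 -89.53359856  64.        ]
scene [285 176  25  17 123] [297.47154472 184.16260163] ((296.9769287109375, 184.18463134765625), (23.31852912902832, 14.512063026428223), 7.125016689300537)
[[284.5077  189.93848]
 [286.30768 175.53848]
 [309.44617 178.43079]
 [307.64618 192.83078]]
[array([554., -81.,  66.]), array([503., -68.,  66.]), array([527.,   2.,  66.]), array([578., -12.,  66.])] [539.52723911 -37.96543154  64.        ]
(array([564.99003095, -62.84365202, 112.08789925]), np.float64(45.65908620703674))
```

View pics/topc.png

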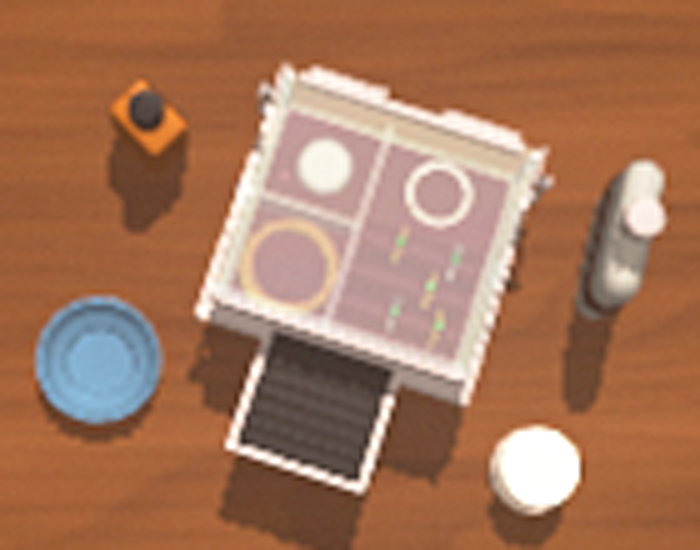

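The crop shows the plate's front corners at (228,446) and (362,490), and the box's top front corners at about (203,312) and (466,400). The dish and the jar are clear of the plate on either side.

Run:
```python
import pickle
from h import *
D=pickle.load(open("d0.pkl","rb"));T=D["top"];S=D["scene"]
f=lambda u,v:((u-2)/5+265,(v-2)/5+140)
A=onz(T,f(228,446),68);B=onz(T,f(362,490),68)
P=onz(T,f(206,304),90);Q=onz(T,f(470,385),90)
print(A,B,np.linalg.norm(A-B),P,Q,np.linalg.norm(P-Q))
for a,b in((A,B),(P,Q)):
    e=(a-b)[:2];print("yaw",np.degrees(np.arctan2(e[1],e[0]))-90)
m=(A+B)/2;e=(A-B)[:2];e/=np.linalg.norm(e);x=np.array([e[1],-e[0]])
print("axis x",x,"pad",m[:2]+18*x,"origin",m[:2]+168*x, "from lid",((P+Q)/2)[:2]+75*x)
# refined tread via mask
p=T["pixels"];h=cv2.cvtColor(p,cv2.COLOR_RGB2HSV)
mk=np.zeros(p.shape[:2],np.uint8);mk[205:240,305:348]=((h[205:240,305:348,1]<90)&(h[205:240,305:348,2]<110))*255
k,l,st,c=cv2.connectedComponentsWithStats(mk);i=1+np.argmax(st[1:,4]);R=cv2.minAreaRect(cv2.findContours((l==i).astype(np.uint8),0,2)[0][0])
print(st[i],c[i],R,onz(T,c[i],64))
for n,q,z in(("dish",(98,360),10),("jar",(537,468),42),("flasktop",(645,200),130)):print(n,onz(T,f(*q),z))
# scene-view check: front edge corners
q=S["pixels"][160:265,235:355];cv2.imwrite("pics/sc.png",cv2.resize(q,None,fx=6,fy=5.5,interpolation=cv2.INTER_CUBIC)[:,:,::-1])
```

```text
[520.47487778  12.91547071  68.        ] [491.266353   -71.26492514  68.        ] 89.10374271177484 [608.26827039  25.33261314  90.        ] [ 554.44443101 -139.01646127   90.        ] 172.93820846084844
yaw -19.135515113097725
yaw -18.133469520118467
axis x [ 0.9447459  -0.32780357] pad [522.87604164 -35.07519144] origin [664.58792706 -84.24572664] from lid [652.21229341 -81.42719166]
[313 206  30  30 575] [327.59652174 220.65217391] ((327.60003662109375, 220.70001220703125), (24.981992721557617, 23.084627151489258), 18.434947967529297) [545.81221149 -42.94237516  64.        ]
dish [583.71158387  99.07056288  10.        ]
jar [ 504.7578818  -186.96623897   42.        ]
flasktop [ 662.49783774 -245.28474411  130.        ]
```

>>> play_rows(
  motion=[
    [[-1.5,-1.3,0,0,0,0],[-4.5,-3.9,0,0,0,0],[-7.8,-6.8,0,0,0,0],[-11.1,-9.7,0,0,0,0],[-14.4,-12.6,0,0,0,0]],
  ],
  jaw=0,
  squeeze=20,
)

```text
time: 0.6
tool_pos: [313.8, 381.7, 230.7]
tcp_rot: [-180.0, -0.0, 157.6]
ft_force: [0.2, 0.2, 0.4]
finger_gap: 12.4
grip_force: 0.0
```

>>> play_rows(
  motion=[
    [[-3.3,-2.9,0,0,0,0],[-6.6,-5.8,0,0,0,0],[-9.9,-8.7,0,0,0,0],[-13.2,-11.5,0,0,0,0],[-16.5,-14.4,0,0,0,0]],
  ],
)

```text
time: 1.1
tool_pos: [411.6, 185.8, 231.1]
tcp_rot: [-180.0, -0.0, 157.6]
ft_force: [0.7, 0.4, -0.3]
finger_gap: -0.0
grip_force: 0.0
```

>>> play_rows(
  motion=[
    [[-3.3,-2.9,0,0,0,0],[-6.6,-5.8,0,0,0,0],[-9.9,-8.7,0,0,0,0],[-12.5,-11,0,0,0,0],[-14.5,-12.5,0,0,0,0]],
  ],
)

```text
time: 1.6
tool_pos: [498.2, 14.2, 230.9]
tcp_rot: [-180.0, -0.0, 157.5]
ft_force: [-0.2, -0.0, -0.0]
finger_gap: 0.2
grip_force: 0.0
```

>>> play_rows(
  motion=[
    [[-2,-1.8,1,0,0,-2],[-3.6,-3.2,3,0,0,-4],[-4.2,-3.8,5,0,0,-4],[-4.2,-3.8,7,0,0,-4],[-4.2,-3.8,8,0,0,-4]],
  ],
)

```text
time: 2.1
tool_pos: [520.8, -34.7, 148.7]
tcp_rot: [-180.0, -0.2, 161.6]
ft_force: [-0.3, 0.3, -0.6]
finger_gap: 0.3
grip_force: 0.0
```

Run:
```python
from bench import sensors, optics
import cv2,pickle
s=sensors.sense();print(s["tool_pos"],s["tcp_rot"],s["ft_force"])
d=optics.snapshot("wrist");cv2.imwrite("pics/w1.png",d["pixels"][:,:,::-1]);print(d["mtx"],d["T_tool_cam"])
pickle.dump((s,d),open("w1.pkl","wb"))
```

```text
[520.79280144 -34.68775425 148.7200175 ] [-179.96764983   -0.21276194  161.56073722] [-0.32985598  0.25780935 -0.56360108]
[[357.49248355   0.         314.725156  ]
 [  0.         357.49248355 197.25465845]
 [  0.           0.           1.        ]] [[ 6.17175225e-04 -9.51028967e-01 -3.09101155e-01  7.98094752e+01]
 [ 9.99999798e-01  6.33674776e-04  4.70138430e-05 -6.44597397e-01]
 [ 1.51158078e-04 -3.09101121e-01  9.51029166e-01 -1.42879817e+02]
 [ 0.00000000e+00  0.00000000e+00  0.00000000e+00  1.00000000e+00]]
```

View pics/w1.png

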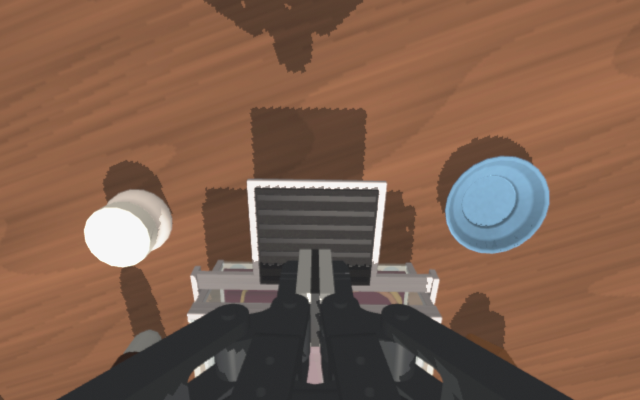

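The wrist view shows the plate's front corners at (248,181) and (386,183), with the closed fingertips at (316,250) on its middle line. I'll cast these corners to world.

Run:
```python
import pickle
from h import *
from scipy.spatial.transform import Rotation as Ro
s,d=pickle.load(open("w1.pkl","rb"))
R=Ro.from_euler("xyz",s["tcp_rot"],degrees=True).as_matrix();T=d["T_tool_cam"]
def W(uv,z):
    v=R@T[:3,:3]@np.linalg.inv(d["mtx"])@[*uv,1];c=s["tool_pos"]+R@T[:3,3];return c+v*(z-c[2])/v[2]
A=W((386,182),68);B=W((248,180),68);e=(A-B)[:2];L=np.linalg.norm(e);e/=L;x=np.array([e[1],-e[0]])
pad=((A+B)/2)[:2]+18*x
print(A,B,L,"yaw",np.degrees(np.arctan2(x[1],x[0])),"pad",pad)
dw=pad-s["tool_pos"][:2];print("tool shift",R.T@[*dw,0])
```

```text
[518.2592389  14.178054   68.       ] [488.75660906 -70.29450604  68.        ] 89.4763575844411 yaw -19.252110630558594 pad [520.50130772 -33.99328363]
tool shift [0.49618536 0.56661786 0.00152262]
```

>>> play_rows(
  motion=[
    [[0,0,2,0,0,0],[0,0,4,0,0,0],[0,0,5.5,0,0,0],[0,0,6.5,0,0,0],[0,0,7,0,0,0]],
  ],
)

```text
time: 2.65
tool_pos: [521.8, -34.3, 80.6]
tcp_rot: [-180.0, -0.1, 161.6]
ft_force: [0.7, 0.1, 0.1]
finger_gap: 0.1
grip_force: 0.0
```

>>> play_rows(
  motion=[
    [[0,0,0.2,0,0,0],[0,0,0.4,0,0,0],[0,0,0.6,0,0,0],[0,0,0.8,0,0,0],[0,0,1.0,0,0,0]],
  ],
)

```text
time: 3.15
tool_pos: [522.5, -34.6, 71.5]
tcp_rot: [180.0, 0.0, 161.6]
ft_force: [-0.0, -0.6, 0.4]
finger_gap: -0.1
grip_force: 0.0
```

>>> play_rows(
  motion=[
    [[0,0,0.2,0,0,0],[0,0,0.4,0,0,0],[0,0,0.6,0,0,0],[0,0,0.8,0,0,0],[0,0,1.0,0,0,0]],
  ],
)

```text
time: 3.65
tool_pos: [522.1, -34.4, 61.5]
tcp_rot: [-180.0, -0.0, 161.6]
ft_force: [-3.2, 0.9, 5.2]
finger_gap: 0.3
grip_force: 2.6
```

>>> play_rows(
  motion=[
    [[0,0,0.2,0,0,0],[0,0,0.4,0,0,0],[0,0,0.6,0,0,0],[0,0,0.8,0,0,0],[0,0,1.0,0,0,0]],
  ],
)

```text
time: 4.15
tool_pos: [521.9, -34.4, 51.4]
tcp_rot: [180.0, -0.0, 161.6]
ft_force: [-3.8, 1.3, 5.8]
finger_gap: 0.0
grip_force: 2.6
```

>>> play_rows(
  motion=[
    [[0,0,0.2,0,0,0],[0,0,0.4,0,0,0],[0,0,0.6,0,0,0],[0,0,0.8,0,0,0],[0,0,1.0,0,0,0]],
  ],
)

```text
time: 4.65
tool_pos: [521.8, -34.3, 41.3]
tcp_rot: [180.0, -0.1, 161.6]
ft_force: [-3.4, 1.5, 5.4]
finger_gap: -0.0
grip_force: 2.6
```

>>> play_rows(
  motion=[
    [[0,0,0.2,0,0,0],[0,0,0.4,0,0,0],[0,0,0.6,0,0,0],[0,0,0.8,0,0,0],[0,0,1.0,0,0,0]],
  ],
)

```text
time: 5.15
tool_pos: [522.1, -34.4, 31.1]
tcp_rot: [180.0, -0.0, 161.6]
ft_force: [-2.6, 1.4, 4.7]
finger_gap: 0.2
grip_force: 2.2
```

>>> play_rows(
  motion=[
    [[0,0,0.1,0,0,0],[0,0,0.2,0,0,0],[0,0,0.3,0,0,0],[0,0,0.35,0,0,0],[0,0,0.4,0,0,0]],
  ],
)

```text
time: 5.65
tool_pos: [522.4, -34.5, 27.3]
tcp_rot: [180.0, 0.0, 161.6]
ft_force: [-2.1, 1.5, 2.5]
finger_gap: -0.0
grip_force: 1.7
```

>>> play_rows(
  motion=[
    [[0,0,0.05,0,0,0],[0,0,0.1,0,0,0],[0,0,0.15,0,0,0],[0,0,0.2,0,0,0],[0,0,0.2,0,0,0]],
  ],
)

```text
time: 6.15
tool_pos: [522.5, -34.5, 26.9]
tcp_rot: [-180.0, 0.0, 161.6]
ft_force: [-9.6, 3.4, 18.5]
finger_gap: -0.2
grip_force: 10.0
```

>>> play_rows(
  motion=[
    [[0,0,-0.05,0,0,0],[0,0,-0.05,0,0,0],[0,0,-0.05,0,0,0],[0,0,-0.05,0,0,0],[0,0,-0.05,0,0,0]],
  ],
)

```text
time: 6.65
tool_pos: [522.5, -34.5, 27.0]
tcp_rot: [180.0, 0.0, 161.6]
ft_force: [-7.8, 2.8, 13.8]
finger_gap: -0.3
grip_force: 7.7
```

Run:
```python
from bench import optics
import cv2,numpy as np
a=optics.snapshot("scene")["pixels"][130:280,220:360];b=optics.snapshot("top")["pixels"][130:250,265:405]
f=lambda a:cv2.resize(a,(390,390),interpolation=cv2.INTER_CUBIC)
cv2.imwrite("pics/open.png",np.hstack([f(a),f(b)])[:,:,::-1])
```

```text
(no output)
```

View pics/open.png

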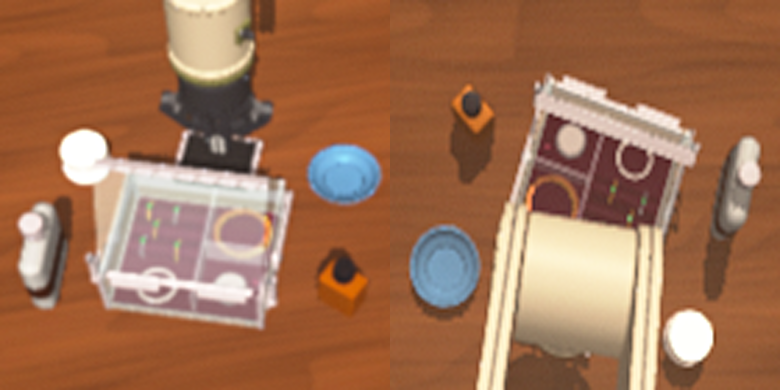

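The lid stands wide open: its chrome edge is at about (200,170) in the left view, and at the rear in the right view. Everything else stands where it was. Now I hold the lever down.

>>> play_rows(
  motion=[
    [[0,0,0,0,0,0],[0,0,0,0,0,0],[0,0,0,0,0,0],[0,0,0,0,0,0],[0,0,0,0,0,0]],
  ],
)

```text
time: 7.25
tool_pos: [522.5, -34.5, 27.0]
tcp_rot: [180.0, 0.0, 161.6]
ft_force: [-8.5, 2.9, 14.1]
finger_gap: -0.1
grip_force: 7.7
```

>>> play_rows(
  motion=[
    [[0,0,0,0,0,0],[0,0,0,0,0,0],[0,0,0,0,0,0],[0,0,0,0,0,0],[0,0,0,0,0,0]],
  ],
)

```text
time: 7.75
tool_pos: [522.5, -34.6, 26.9]
tcp_rot: [180.0, 0.0, 161.6]
ft_force: [-7.1, 3.5, 15.0]
finger_gap: -0.3
grip_force: 7.7
```

>>> play_rows(
  motion=[
    [[0,0,0,0,0,0],[0,0,0,0,0,0],[0,0,0,0,0,0],[0,0,0,0,0,0],[0,0,0,0,0,0]],
  ],
)

```text
time: 8.25
tool_pos: [522.5, -34.5, 27.0]
tcp_rot: [180.0, 0.0, 161.6]
ft_force: [-7.0, 2.6, 14.1]
finger_gap: -0.1
grip_force: 7.7
```

>>> play_rows(
  motion=[
    [[0,0,0,0,0,0],[0,0,0,0,0,0],[0,0,0,0,0,0],[0,0,0,0,0,0],[0,0,0,0,0,0]],
  ],
)

```text
time: 8.75
tool_pos: [522.5, -34.5, 27.0]
tcp_rot: [180.0, 0.0, 161.6]
ft_force: [-7.6, 1.9, 14.2]
finger_gap: 0.1
grip_force: 7.7
```

>>> play_rows(
  motion=[
    [[0,0,0,0,0,0],[0,0,0,0,0,0],[0,0,0,0,0,0],[0,0,0,0,0,0],[0,0,0,0,0,0]],
  ],
)

```text
time: 9.25
tool_pos: [522.5, -34.5, 27.0]
tcp_rot: [180.0, 0.0, 161.6]
ft_force: [-7.6, 2.3, 13.5]
finger_gap: -0.3
grip_force: 7.7
```

>>> play_rows(
  motion=[
    [[0,0,-0.1,0,0,0],[0,0,-0.2,0,0,0],[0,0,-0.3,0,0,0],[0,0,-0.4,0,0,0],[0,0,-0.5,0,0,0]],
  ],
)

```text
time: 9.75
tool_pos: [522.1, -34.5, 30.8]
tcp_rot: [180.0, -0.0, 161.6]
ft_force: [-2.1, 2.5, 4.2]
finger_gap: -0.1
grip_force: 1.7
```

>>> play_rows(
  motion=[
    [[0,0,-0.1,0,0,0],[0,0,-0.2,0,0,0],[0,0,-0.3,0,0,0],[0,0,-0.4,0,0,0],[0,0,-0.5,0,0,0]],
  ],
)

```text
time: 10.25
tool_pos: [522.1, -34.5, 35.9]
tcp_rot: [-180.0, -0.0, 161.6]
ft_force: [-2.3, 0.5, 4.1]
finger_gap: 0.2
grip_force: 1.9
```

>>> play_rows(
  motion=[
    [[0,0,-0.1,0,0,0],[0,0,-0.2,0,0,0],[0,0,-0.3,0,0,0],[0,0,-0.4,0,0,0],[0,0,-0.5,0,0,0]],
  ],
)

```text
time: 10.75
tool_pos: [522.2, -34.5, 40.9]
tcp_rot: [-180.0, -0.0, 161.6]
ft_force: [-3.0, 2.4, 4.2]
finger_gap: 0.0
grip_force: 2.1
```

>>> play_rows(
  motion=[
    [[0,0,-0.1,0,0,0],[0,0,-0.2,0,0,0],[0,0,-0.3,0,0,0],[0,0,-0.4,0,0,0],[0,0,-0.5,0,0,0]],
  ],
)

```text
time: 11.25
tool_pos: [522.3, -34.6, 45.9]
tcp_rot: [-180.0, 0.0, 161.6]
ft_force: [-3.6, 1.2, 3.1]
finger_gap: -0.2
grip_force: 2.2
```

>>> play_rows(
  motion=[
    [[0,0,-0.1,0,0,0],[0,0,-0.2,0,0,0],[0,0,-0.3,0,0,0],[0,0,-0.4,0,0,0],[0,0,-0.5,0,0,0]],
  ],
)

```text
time: 11.75
tool_pos: [522.5, -34.6, 51.1]
tcp_rot: [180.0, 0.0, 161.6]
ft_force: [-1.5, 1.1, 3.8]
finger_gap: 0.1
grip_force: 2.1
```

>>> play_rows(
  motion=[
    [[0,0,-0.1,0,0,0],[0,0,-0.2,0,0,0],[0,0,-0.3,0,0,0],[0,0,-0.4,0,0,0],[0,0,-0.5,0,0,0]],
  ],
)

```text
time: 12.25
tool_pos: [522.9, -34.7, 56.2]
tcp_rot: [180.0, 0.1, 161.6]
ft_force: [2.3, -1.6, 4.5]
finger_gap: -0.2
grip_force: 2.1
```

Contact has held all the way up, so I continue slowly through the last part.

>>> play_rows(
  motion=[
    [[0,0,-0.1,0,0,0],[0,0,-0.2,0,0,0],[0,0,-0.3,0,0,0],[0,0,-0.4,0,0,0],[0,0,-0.5,0,0,0]],
  ],
)

```text
time: 12.75
tool_pos: [522.4, -34.5, 61.0]
tcp_rot: [180.0, 0.0, 161.6]
ft_force: [3.4, -0.8, 4.1]
finger_gap: 0.2
grip_force: 2.1
```

>>> play_rows(
  motion=[
    [[0,0,-0.1,0,0,0],[0,0,-0.2,0,0,0],[0,0,-0.3,0,0,0],[0,0,-0.4,0,0,0],[0,0,-0.5,0,0,0]],
  ],
)

```text
time: 13.25
tool_pos: [522.2, -34.5, 65.9]
tcp_rot: [-180.0, -0.0, 161.6]
ft_force: [3.8, -1.6, 3.3]
finger_gap: 0.3
grip_force: 2.0
```

>>> play_rows(
  motion=[
    [[0,0,-0.1,0,0,0],[0,0,-0.2,0,0,0],[0,0,-0.3,0,0,0],[0,0,-0.4,0,0,0],[0,0,-0.5,0,0,0]],
  ],
)

```text
time: 13.75
tool_pos: [521.5, -34.3, 70.3]
tcp_rot: [-180.0, -0.1, 161.6]
ft_force: [0.3, 0.4, -0.6]
finger_gap: 0.0
grip_force: 0.0
```

The force has fallen to zero, so the lid is shut. I'll take the hand away, upward and then back toward the base along tool +x, which points away from the box.

>>> play_rows(
  motion=[
    [[0,0,-0.5,0,0,0],[0,0,-1.5,0,0,0],[0,0,-3.5,0,0,0],[0,0,-6,0,0,0],[0,0,-9,0,0,0]],
  ],
)

```text
time: 14.25
tool_pos: [521.6, -34.5, 161.7]
tcp_rot: [-180.0, -0.1, 161.6]
ft_force: [0.7, 0.3, 0.2]
finger_gap: 0.3
grip_force: 0.0
```

>>> play_rows(
  motion=[
    [[1,0,-2,0,0,0],[3,0,-4,0,0,0],[5,0,-6,0,0,0],[6.5,0,-7,0,0,0],[7,0,-7,0,0,0]],
  ],
)

```text
time: 14.75
tool_pos: [456.1, -12.2, 233.8]
tcp_rot: [179.9, 0.3, 161.6]
ft_force: [0.4, -0.5, -0.1]
finger_gap: -0.1
grip_force: 0.0
```

>>> play_rows(
  motion=[
    [[0,0,0,0,0,0],[0,0,0,0,0,0],[0,0,0,0,0,0],[0,0,0,0,0,0],[0,0,0,0,0,0]],
  ],
)

```text
time: 15.25
tool_pos: [455.8, -12.5, 230.3]
tcp_rot: [-180.0, -0.1, 161.6]
ft_force: [-0.8, 0.8, 0.3]
finger_gap: 0.1
grip_force: 0.0
```

Run:
```python
from bench import optics
import cv2,numpy as np
a=optics.snapshot("scene")["pixels"][130:280,220:360];b=optics.snapshot("top")["pixels"][130:250,265:405]
f=lambda a:cv2.resize(a,(390,390),interpolation=cv2.INTER_CUBIC)
cv2.imwrite("pics/end.png",np.hstack([f(a),f(b)])[:,:,::-1])
```

```text
(no output)
```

View pics/end.png

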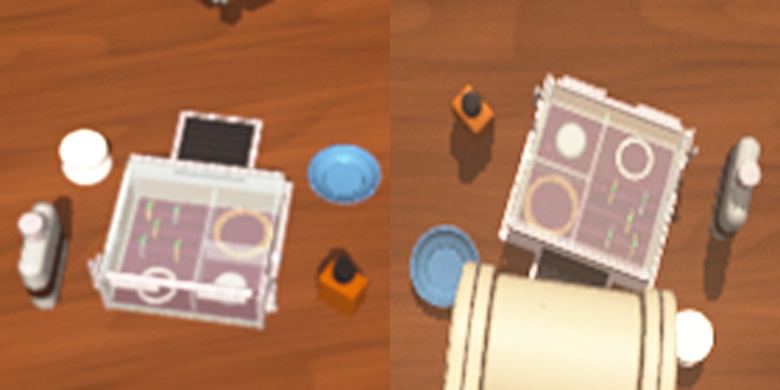

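The lid is shut and the plate is back up at (218,140) in the left view. Everything else is in its place and the hand is clear.

```bash
python3 -c "
from bench import job
print(job.hand_in())"
```

```text
the job is handed in; nothing more can be done
None
```

The job is done and handed in: I held the lever fully down for about 3 seconds with the lid wide open, then let it up over about 4 seconds until the lid was shut, and took the hand away; the last pictures show the things around the box where they were.

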